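# Uncover the slide rack and hold it up level

### The job

The rinsed microscope slides are waiting in their covered staining dish. Take the dust cover off and hang it by its eye on the horizontal peg of the support stand, so that its clean inside never lies on the bench; then lift the slide rack straight up out of the dish by its grip and hold it level and still above the dish, its underside about 8 cm above the rim, for inspection. The slides only stand in their slots, so keep the rack level all the way, leave the dish and the other things in place, and finish while still holding the rack up.

Things in the scene. Friction and masses are not known exactly. Their poses are not given: they have to be found in the camera images.
- dish: Empty clear staining dish, open box 106 (x) x 82 (y) x 56 mm high, walls 4 mm, floor 4 mm thick, loose, 0.7 kg. Origin under its centre, z up.
- rack: Steel slide rack with six glass slides standing on edge and an arched wire bail; body 90 (x) x 66 (y) x 33 mm, about 75 mm high with the bail, 0.14 to 0.28 kg. At the start it stands in the dish (about 4 mm free on each side at the ends and the sides, its axes along the dish's axes) under the cover. Origin at the centre of its underside, z up.
- rack_grip (a point): Centre of the black grip bar on top of the rack's bail, 68 mm above the rack's underside, above its centre of mass. The bar is 56 mm long along the rack's x, 8 mm thick along y, 11 mm high; with the rack in the dish and the cover off, its middle is 16 mm above the dish's rim. Axes as the rack's.
- cover: Grey plastic dust cover of the dish, stepped, hollow underneath, 118 (x) x 94 (y) x 41 mm, with an upright steel eye plate on top; 91 mm high in all, 0.13 to 0.21 kg. Its skirt surrounds the dish's rim 10 mm deep with 3 mm play, its step rests on the rim; it simply lifts off upward. At the start its axes lie along the dish's axes. Origin at the centre of the lower edge of its skirt, z up.
- cover_eye (a point): Centre of the round eye (25 mm hole) in the upright eye plate, 60 mm above the cover's lower edge. The plate is 42 mm wide along the cover's x and 5 mm thick; the hole runs along the cover's y. Above the hole there are 18.5 mm of solid plate to pinch: the plate's top edge is 31 mm above this point. The plate stands over the cover's middle, so the cover hangs level from it.
- stand: Support stand, fixed to the bench: grey base plate 170 x 100 mm, 11 mm high, upright rod, horizontal steel peg 165 mm above the bench. Origin on the bench straight below the hanging place on the peg; the peg runs along the stand's x, its free end points to -x (at yaw 0 towards the robot); the rod is at x = +90 mm and ends 16 mm above the peg's axis.
- peg (a point): Hanging place on the peg's axis, 165 mm above the bench. The peg is 8 mm in diameter; its free end, with a rubber tip 12 mm in diameter, is 24 mm further along the stand's -x; its clamp on the rod begins 75 mm along +x. Axes as the stand's.
- timer: White lab timer, 66 x 66 x 18 mm, a bystander. Origin at the centre of its underside.
- slide_box: Small turquoise and white slide box, 87 x 34 x 26 mm, a bystander. Origin at the centre of its underside.
- petri_green: Petri dish, 90 mm across, 16 mm high, a bystander. Origin at the centre of its underside.
- forceps: Steel forceps, 130 mm long, lying flat, a bystander. Origin near their middle.
- microscope: Large white microscope, fixed at the right behind the work, an obstacle: 0.4 m tall, origin under its middle; its eyepieces overhang towards the robot and to the right, 0.2 m from the origin in plan (about 0.6 m from the robot's axis), 0.33 to 0.4 m above the bench. Pass in front of it, close to the robot.
There are look-alikes about, which are no part of the job. Leave any red look-alike of the dish alone.

How it is judged:
By the outcome, as a careful person would: the job done as asked, in the order asked, and still so for the second after the job is handed in, while the arm keeps its last pose, push and grip.
It also fails if it takes over 64 s, if anything falls off the work surface, if the arm or the gripper's body presses on something with over 40 N, if the wrist force passes 120 N, or if a joint passes its speed limit or range.

### The arm

A 6-joint arm with a two-finger parallel gripper is mounted at the origin on a cart in front of the work surface, level with it; the furniture and walls round the work are solid. World frame = base frame: x ahead of the robot, y to its left, z up, the work surface at z = 0. Lengths are in m, angles in rad, forces in N, time in s.
With the tool pointing down it reaches from about 0.3 to 0.85 m from the base axis. Payload 5.4 kg.
Tool frame: the origin (TCP) lies between the finger pads; the fingertips stand 14 mm ahead of it and the grasp point (between the pads) lies 5 mm behind it; z points along the fingers, y is the line along which they close (so a half turn about z gives the same grasp; the last joint's range is limited). The gripper opens to 85 mm and grips with 20 to 120 N. Pads are 22 mm wide; open, the fingers measure 114 mm over their backs; the gripper's body (76 mm by 85 mm) begins 54 mm behind the grasp point. The pads swing forward as they close: fully open they stand 13 mm farther back than shut.
Start: joints at [1.05, 0.158, 1.597, -0, 1.386, -0.21], TCP at [0.176, 0.547, 0.245] pointing down, gripper open.
Joint ranges: [-2.91, 2.91], [-0.94, 2.29], [0.18, 2.7], [-1.29, 4.43], [0.17, 2.64], [-3, 3]. Speed limits (rad/s): [2.57, 2.57, 3.14, 3.14, 3.14, 3.14].

### API

Orientations are given as a unit quaternion [x, y, z, w].
In Python, from cell import manip, cams, job gives the robot as it stands.
- The arm moves only by the tool play_rows, never from a script. Its argument "series" is a list of rows, each a list of 4 numbers: the shift along the tool's x, y, z in mm, then the turn about the tool's z in degrees. In form: [[tx, ty, tz, yaw], ...]. A call has 1 to 20 rows; each row shifts and turns the commanded pose from where the row before left it, along the tool's axes as they then stand; what a row does not reach is not made up. A row lasts 1/10 s, in which the tool goes at most 50 mm and 8.59 degrees, less where a joint would pass 70% of its speed; a pose out of reach is approached as far as the arm can. A call with a gripper value outside its range is refused whole. "gripper" is the finger opening in mm, from 0 to 85.4, set as the call begins (left out, the last holds). The fingers move at their own pace and stop on an object; "newtons" is the grip in N (left out, the last holds). Time passes only in rows, so rows that do not move let the fingers close. It gives the time, the measured TCP pose, the force, the opening and the grip force at its end, in the units of the state.
- manip.sense(): the state, without advancing time (a new reading comes with each control period).
- cams.get_image(name): name is "scene" or "side" or "wrist"; returns a dict with "img" (400x640x3 uint8, red, green, blue), "camera_matrix" (3x3 intrinsics, pixels), "k1" (the pictures are not rectified: a ray, as slopes to the right and down, at radius r is drawn at 1 + k1 r^2 times it, then the intrinsics apply), "eye" and "orientation" of the camera in the world; the wrist camera has in their place "hand_eye" (4x4, takes a point from camera to tool coordinates, whose origin is the TCP and whose axes are the flange's). Camera axes: x right, y down, z forward; pixel columns grow to the right and rows downward; lengths in m; the calibration is good to about 2 mm. A picture is of the moment at which its call begins: read the wrist's pose just before it. There is no depth.
- job.finish_job(): hands the job in; it is judged then, once.
The state is a dict: "t": time; "joint_positions": joint angles; "joint_velocities": joint speeds; "joint_torque": joint torques, N m; "ee_pos": TCP position; "ee_rot": TCP orientation; "wrist_force": force on the tool from outside, world axes, zero at the start; "ft_torque": the same for the moment, N m; "grip_width": opening from 0.0 (shut) to 1.0 (fully open); "finger_force": force on a finger pad.
Only numpy, scipy, OpenCV 4.12 (cv2) and the standard library are available. Lean on these libraries where they do the work, as an engineer would, in place of code of your own. Each camera call takes 0.05 s, during which the arm holds its last target. There are 200 camera calls.

## Working session

There is one attempt and no reset: what is moved stays moved. The work goes in short steps, Python scripts to look and compute and a tool call to move; the robot and the scene stay as the last step left them, time stands still between calls to the robot, and variables do not carry over. Pictures are saved under pics/ and viewed, at most 10 in all, crops included, and the job is handed in when it is done.

Besides the shell and the picture viewer there is one more tool, called after "Request:" by a JSON object that holds its "name" and its "arguments". play_rows: Moves the arm, as the interface text tells. Its arguments: {"type":"object","properties":{"series":{"type":"array"},"gripper":{"type":"number"},"newtons":{"type":"number"}},"required":["series"]}

```bash
ls; mkdir -p pics; cat > h.py <<'E'
import numpy as np, cv2
from scipy.spatial.transform import Rotation as R
from cell import manip, cams, job
def cam(name):
    s=manip.sense(); c=cams.get_image(name)
    if name=="wrist":
        T=np.eye(4);T[:3,:3]=R.from_quat(s["ee_rot"]).as_matrix();T[:3,3]=s["ee_pos"];T=T@np.array(c["hand_eye"])
    else:
        T=np.eye(4);o=np.array(c["orientation"]);T[:3,:3]=R.from_quat(o).as_matrix() if o.size==4 else o;T[:3,3]=c["eye"]
    return dict(img=np.array(c["img"]),K=np.array(c["camera_matrix"]),k1=float(c["k1"]),T=T)
def save(c,fn): cv2.imwrite(fn,c["img"][:,:,::-1])
def proj(c,P):
    P=np.atleast_2d(P);q=(P-c["T"][:3,3])@c["T"][:3,:3];a=q[:,:2]/q[:,2:];r2=(a**2).sum(1,keepdims=True)
    a=a*(1+c["k1"]*r2);return a*[c["K"][0,0],c["K"][1,1]]+c["K"][:2,2]
def ray(c,uv):
    d=(np.array(uv,float)-c["K"][:2,2])/[c["K"][0,0],c["K"][1,1]];a=d.copy()
    for _ in range(20): a=d/(1+c["k1"]*(a@a))
    return c["T"][:3,3],c["T"][:3,:3]@np.r_[a,1]
def atz(c,uv,z):
    o,d=ray(c,uv);return o+d*(z-o[2])/d[2]
E
python3 - <<'E'
from h import *
import pickle
for n in ("scene","side","wrist"):
    c=cam(n);pickle.dump(c,open(n+"0.pkl","wb"));save(c,f"pics/{n}0.png");print(n,c["T"].round(3).tolist(),c["K"][0,0],c["k1"])
s=manip.sense();print(s)
E
```

```text
pics
scene [[-0.773, -0.249, 0.584, -0.371], [-0.634, 0.336, -0.696, 1.236], [-0.023, -0.908, -0.418, 0.801], [0.0, 0.0, 0.0, 1.0]] 411.8214982574801 -0.02514587748507441
side [[0.947, -0.214, 0.238, 0.186], [-0.32, -0.605, 0.729, -0.99], [-0.012, -0.767, -0.642, 1.131], [0.0, 0.0, 0.0, 1.0]] 446.05897107425506 0.02235160776547884
wrist [[0.306, 0.913, 0.269, 0.107], [0.952, -0.293, -0.088, 0.568], [-0.001, 0.283, -0.959, 0.372], [0.0, 0.0, 0.0, 1.0]] 337.81620724556257 -0.06342587235487586
{'t': 0.15, 'joint_positions': array([ 1.04987541e+00,  1.58933851e-01,  1.59797308e+00, -7.48789301e-06,
        1.38619845e+00, -2.10123776e-01]), 'joint_velocities': array([-0.00052228, -0.00079663, -0.00559584,  0.00103552,  0.00062882,
       -0.00029602]), 'joint_torque': array([ 4.34278436e-04, -3.96377027e+01, -3.31784320e+01, -1.68819511e-04,
        5.48853874e-03, -8.44212082e-06]), 'ee_pos': array([0.17564779, 0.54703508, 0.24451137]), 'ee_rot': array([ 1.54773153e-01,  9.87949745e-01, -7.07711071e-04, -2.66915632e-04]), 'wrist_force': array([-0.57456659,  0.18604409, -0.42512406]), 'ft_torque': array([-0.02969626, -0.03883759,  0.02694935]), 'finger_force': 0.0, 'grip_width': 0.9966722758754891}
```

View pics/scene0.png

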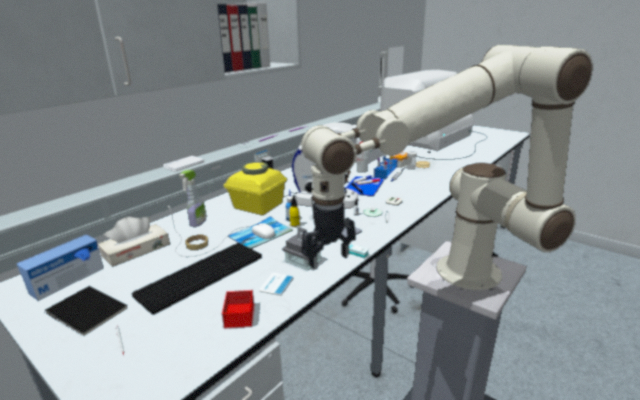

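View pics/side0.png

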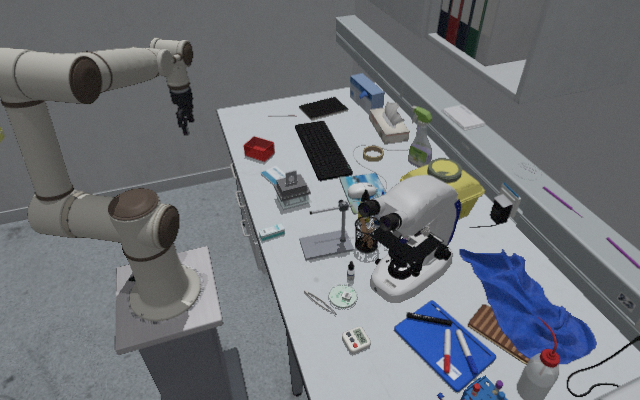

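The side view shows the covered dish at about (292,190), the stand with its base at (325,243) and the peg tip at (311,212). The red look-alike is at (259,149). I'll zoom in on this area and check the wrist view.

```bash
python3 - <<'E'
from h import *
import pickle
c=pickle.load(open("side0.pkl","rb"));im=c["img"][150:270,240:400,::-1]
im=cv2.resize(im,None,fx=5,fy=5,interpolation=cv2.INTER_CUBIC)
for k in range(0,160,20): cv2.putText(im,str(240+k),(k*5,10),0,.4,(0,0,255));cv2.line(im,(k*5,0),(k*5,599),(0,0,255),1) if 0 else None
for k in range(0,120,20): cv2.putText(im,str(150+k),(0,k*5+4),0,.4,(0,0,255))
cv2.imwrite("pics/sidecrop.png",im)
for uv in [(292,208),(325,243),(311,212),(259,155)]: print(uv,atz(c,uv,0).round(3),atz(c,uv,.165).round(3))
E
```

```text
(292, 208) [0.483 0.245 0.   ] [0.44  0.065 0.165]
(325, 243) [0.541 0.031 0.   ] [ 0.489 -0.118  0.165]
(311, 212) [0.544 0.2   0.   ] [0.492 0.026 0.165]
(259, 155) [0.443 0.631 0.   ] [0.405 0.395 0.165]
```

View pics/sidecrop.png

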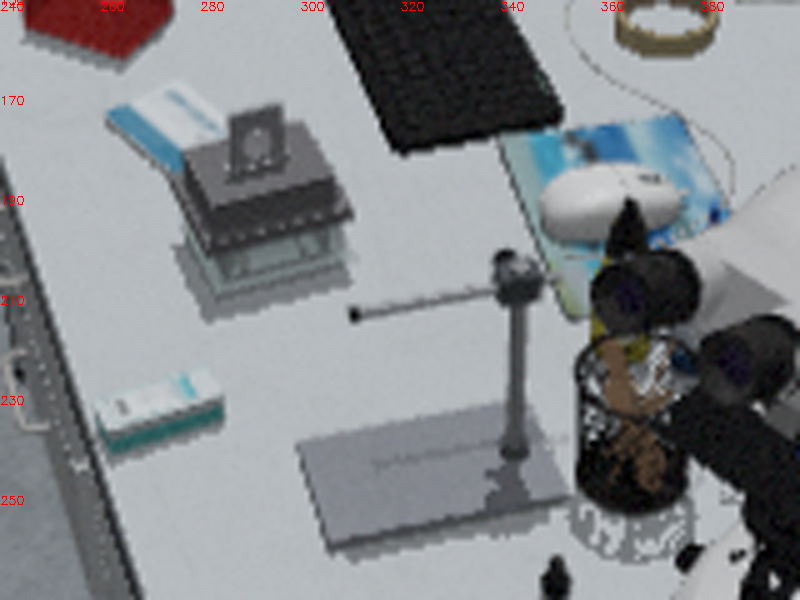

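View pics/wrist0.png

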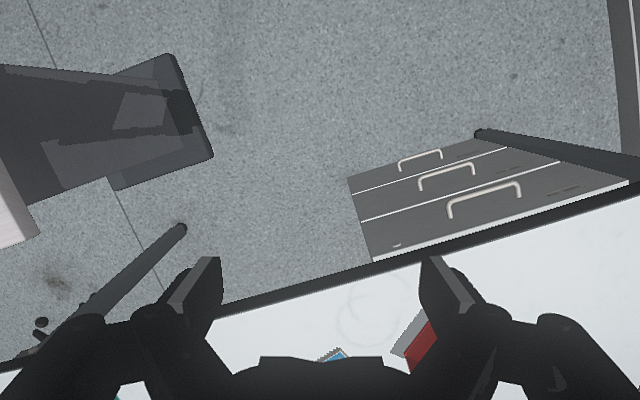

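The side crop shows the cover plate top edge at crop (230,107)–(285,103), the peg tip at (354,314), the rod foot at (515,455) and the base corners. The wrist view only shows the floor and the bench edge. I'll do a coarse fit now and then move for a close wrist look.

```bash
cat >> h.py <<'E'
from scipy.optimize import least_squares
def fit(obs,x0):
    """obs: list of (cam, local pts mm, pixels); yaw-only pose x,y,yaw"""
    def f(p,per=False):
        cs,sn=np.cos(p[2]),np.sin(p[2]);M=np.array([[cs,-sn,0],[sn,cs,0],[0,0,1]])
        return np.concatenate([(proj(c,np.array(L)/1000@M.T+[p[0],p[1],0])-np.array(U)).ravel() for c,L,U in obs])
    r=least_squares(f,x0,x_scale=[.01,.01,.1]);return r.x,f(r.x).reshape(-1,2).round(1).tolist()
E
python3 - <<'E'
from h import *
import pickle
c=pickle.load(open("side0.pkl","rb"))
px=lambda *l:[(240+(a+.5)/5-.5,150+(b+.5)/5-.5) for a,b in l]
print("stand",fit([(c,[(-24,0,165),(90,0,11),(90,0,181)],px((354,314),(515,455),(510,252)))],[.5,.06,0]))
for l,z in [((230,107),137),((285,103),137),((298,443),11),((333,550),11),((575,497),11),((525,400),11),((208,250),46),((352,215),46),((590,290),370),((700,360),370)]: print(l,atz(c,px(l)[0],z/1000).round(3))
# cover: plate top corners, skirt lower corners
print("cover",fit([(c,[(-21,0,137),(21,0,137),(-59,-47,46),(59,-47,46)],px((230,107),(285,103),(208,250),(352,215)))],[.48,.28,0]))
E
```

```text
stand (array([ 0.51054668,  0.02378758, -0.01821242]), [[-0.9, 0.4], [-0.7, -2.1], [1.5, 1.7]])
(230, 107) [0.482 0.301 0.137]
(285, 103) [0.521 0.292 0.137]
(298, 443) [0.46  0.073 0.011]
(333, 550) [ 0.454 -0.03   0.011]
(575, 497) [ 0.623 -0.038  0.011]
(525, 400) [0.625 0.06  0.011]
(208, 250) [0.446 0.254 0.046]
(352, 215) [0.56  0.257 0.046]
(590, 290) [ 0.545 -0.213  0.37 ]
(700, 360) [ 0.576 -0.279  0.37 ]
cover (array([0.50203301, 0.29962813, 0.01378271]), [[-0.0, 0.3], [-0.2, -1.3], [-0.5, 0.5], [0.7, 0.4]])
```

Request:
{"name": "play_rows", "arguments": {"series": [[-27,-14,-6,0],[-27,-14,-6,0],[-27,-14,-6,0],[-27,-14,-6,0],[-27,-14,-6,0],[-27,-14,-6,0],[-27,-14,-6,0],[-27,-14,-6,0],[-27,-14,-6,0],[-27,-14,-6,0],[-27,-14,-6,0],[-27,-14,-6,0],[-27,-14,-6,0],[-27,-14,-6,0],[-27,-14,-6,0],[-27,-14,-6,0],[0,0,0,-6],[0,0,0,-6],[0,0,0,-6],[0,0,0,0]]}}

```text
t: 2.15
ee_pos: [0.5186, 0.2019, 0.3409]
ee_rot: [-0.002, 1.0, -0.0, -0.0]
wrist_force: [-0.0, 0.5, -0.2]
grip_width: 1.0
finger_force: 0.0
```

```bash
python3 - <<'E'
from h import *
import pickle
c=cam("wrist");pickle.dump(c,open("w1.pkl","wb"));s=manip.sense();print(s["t"],s["ee_pos"],s["ee_rot"],s["joint_positions"])
im=c["img"][:,:,::-1].copy();im=cv2.resize(im,(800,500),interpolation=cv2.INTER_CUBIC);cv2.imwrite("pics/w1.png",im)
E
```

```text
2.2 [0.51851597 0.20202296 0.34095277] [-5.92123444e-04  9.99999768e-01 -5.54038156e-05 -3.32340215e-04] [ 1.54364633e-01  6.42878356e-02  1.51200121e+00 -7.69297586e-06
  1.56597742e+00 -1.41761590e+00]
```

View pics/w1.png

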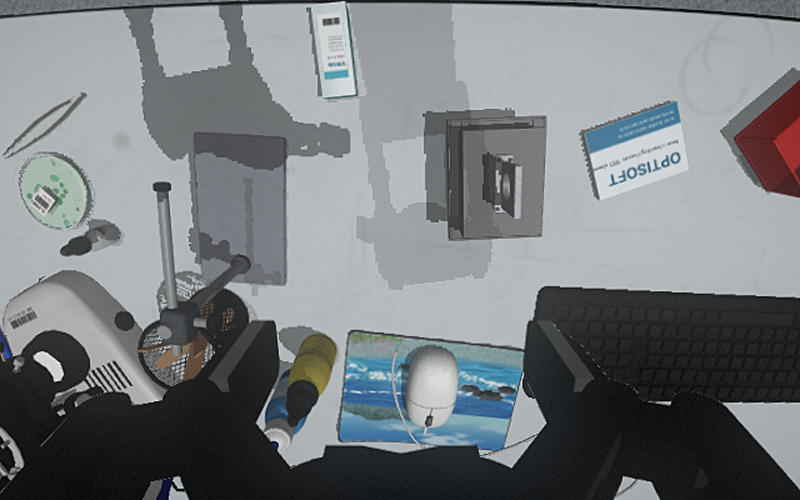

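The wrist view shows the cover at about (495,178) with its plate at (505,185), the peg from its tip at (163,187) to the clamp at (178,325), and the rod top at about (178,330). I'll zoom in for precise corners.

```bash
python3 - <<'E'
from h import *
import pickle
im=pickle.load(open("w1.pkl","rb"))["img"][:,:,::-1]
a=cv2.resize(im[80:200,340:450],None,fx=5,fy=5,interpolation=cv2.INTER_CUBIC)
b=cv2.resize(im[135:285,110:160],None,fx=4,fy=4,interpolation=cv2.INTER_CUBIC)
g=cv2.convertScaleAbs(np.hstack([a,b]),alpha=1.6,beta=30);cv2.imwrite("pics/w1z.png",g);print(g.shape)
E
```

```text
(600, 750, 3)
```

View pics/w1z.png

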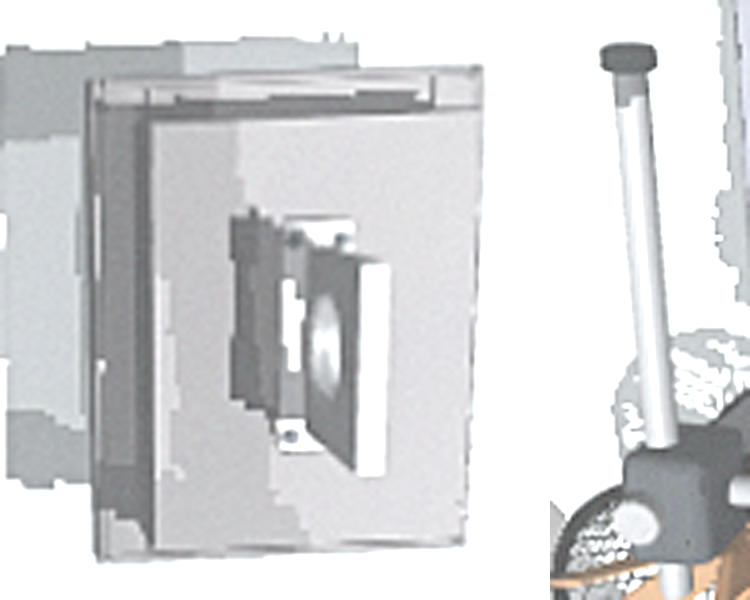

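The zoom shows the plate top face running from (374,263) to (371,474), the cover's top face corners, and the peg axis from tip (629,52) to clamp (662,447).

```bash
python3 - <<'E'
from h import *
import pickle
c=pickle.load(open("w1.pkl","rb"));d=pickle.load(open("side0.pkl","rb"))
pa=lambda *l:[(340+(a+.5)/5-.5,80+(b+.5)/5-.5) for a,b in l]
pb=lambda *l:[(110+(a-550+.5)/4-.5,135+(b+.5)/4-.5) for a,b in l]
px=lambda *l:[(240+(a+.5)/5-.5,150+(b+.5)/5-.5) for a,b in l]
print("plate",fit([(c,[(-21,0,137),(21,0,137)],pa((374,263),(371,474)))],[.5,.3,0]))
print("plate+side",fit([(c,[(-21,0,137),(21,0,137)],pa((374,263),(371,474))),(d,[(-21,0,137),(21,0,137)],px((230,107),(285,103)))],[.5,.3,0]))
print([atz(c,u,.087).round(4)[:2].tolist() for u in pa((152,123),(480,108),(465,545),(155,555))])
o=(c,[(-24,0,165),(75,0,165)],pb((629,52),(662,447)));print("peg",fit([o],[.5,.03,0]))
print("peg+side",fit([o,(d,[(-24,0,165),(90,0,11)],px((354,314),(515,455)))],[.5,.03,0]))
E
```

```text
plate (array([0.496496  , 0.29365158, 0.06290157]), [[0.0, 0.0], [-0.0, -0.0]])
plate+side (array([0.49680197, 0.29369873, 0.05571615]), [[0.2, 0.3], [-0.1, 0.3], [-0.9, 1.6], [-1.2, -0.2]])
[[0.45, 0.2549], [0.4459, 0.3272], [0.5451, 0.3329], [0.5479, 0.2598]]
peg (array([ 0.51072027,  0.02391318, -0.07283061]), [[0.0, -0.1], [-0.0, 0.1]])
peg+side (array([ 0.51085935,  0.02380461, -0.07561027]), [[-0.0, 0.0], [-0.3, 0.3], [-0.9, 0.1], [-0.1, -1.1]])
```

Request:
{"name": "play_rows", "arguments": {"series": [[5.5,23,0,0],[5.5,23,0,0],[5.5,23,0,0],[5.5,23,0,0],[0,0,0,-3.1],[0,0,25,0],[0,0,25,0],[0,0,25,0],[0,0,25,0],[0,0,20,0],[0,0,0,0],[0,0,0,0]], "gripper": 40, "newtons": 40}}

```text
t: 3.4
ee_pos: [0.4963, 0.2941, 0.2216]
ee_rot: [-0.028, 1.0, -0.0, -0.0]
wrist_force: [-0.1, -0.6, 0.5]
grip_width: 0.468
finger_force: 0.0
```

```bash
python3 - <<'E'
from h import *
import pickle
c=cam("wrist");pickle.dump(c,open("w2.pkl","wb"));s=manip.sense();print(s["t"],s["ee_pos"],R.from_quat(s["ee_rot"]).as_matrix().round(4).tolist(),s["joint_positions"])
# predicted plate top corners
y=.055;M=np.array([[np.cos(y),-np.sin(y),0],[np.sin(y),np.cos(y),0],[0,0,1]])
P=np.array([(-21,2.5,137),(-21,-2.5,137),(21,-2.5,137),(21,2.5,137)])/1000@M.T+[.4965,.2937,0]
im=np.ascontiguousarray(c["img"][:,:,::-1])
for u in proj(c,P): cv2.circle(im,tuple(np.round(u).astype(int).tolist()),2,(0,0,255),-1)
cv2.imwrite("pics/w2.png",im)
E
```

```text
3.45 [0.49691029 0.29423618 0.22262212] [[-0.9984, -0.0566, 0.0017], [-0.0566, 0.9984, 0.0006], [-0.0017, 0.0005, -1.0]] [ 3.25464566e-01  1.80873249e-01  1.61709757e+00  1.01626804e-05
  1.34181848e+00 -1.30191598e+00]
```

View pics/w2.png

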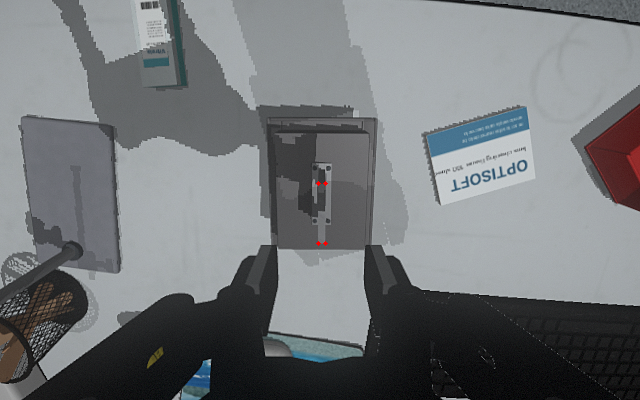

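The predicted plate corners fall on the plate in the picture, from (321,183) to (322,243), so alignment is good. I'll descend and grip.

Request:
{"name": "play_rows", "arguments": {"series": [[0,0,20,0],[0,0,20,0],[0,0,15,0],[0,0,12,0],[0,0,10,0],[0,0,6,0],[0,0,4,0],[0,0,0,0],[0,0,0,0]]}}

```text
t: 4.35
ee_pos: [0.4967, 0.2941, 0.1348]
ee_rot: [-0.029, 1.0, 0.0, 0.0]
wrist_force: [-0.3, 0.3, 0.4]
grip_width: 0.471
finger_force: 0.0
```

Request:
{"name": "play_rows", "arguments": {"series": [[0,0,0,0],[0,0,0,0],[0,0,0,0],[0,0,0,0],[0,0,0,0],[0,0,0,0],[0,0,0,0],[0,0,0,0]], "gripper": 0, "newtons": 40}}

```text
t: 5.15
ee_pos: [0.4966, 0.2941, 0.1347]
ee_rot: [-0.029, 1.0, 0.0, 0.0]
wrist_force: [0.6, 0.8, 4.3]
grip_width: 0.045
finger_force: 44.6
```

Request:
{"name": "play_rows", "arguments": {"series": [[0,0,-2,0],[0,0,-3,0],[0,0,-4,0],[0,0,-6,0],[0,0,-8,0],[0,0,-10,0],[0,0,-10,0],[0,0,-8,0],[0,0,-5,0],[0,0,-3,0],[0,0,0,0],[0,0,0,0]]}}

```text
t: 6.35
ee_pos: [0.4961, 0.2939, 0.1929]
ee_rot: [-0.029, 1.0, -0.0, -0.0]
wrist_force: [-0.1, 0.3, -1.1]
grip_width: 0.049
finger_force: 44.0
```

Request:
{"name": "play_rows", "arguments": {"series": [[0,0,0,3],[0,0,0,5],[0,0,0,6.5],[0,0,0,6.5],[0,0,0,6.5],[0,0,0,6.5],[0,0,0,6.5],[0,0,0,6.5],[0,0,0,6.5],[0,0,0,6.5],[0,0,0,6.5],[0,0,0,6.5],[0,0,0,6.5],[0,0,0,6.5],[0,0,0,5.5],[0,0,0,4],[0,0,0,2],[0,0,0,0]]}}

```text
t: 8.15
ee_pos: [0.496, 0.2938, 0.1926]
ee_rot: [0.733, 0.681, -0.001, -0.0]
wrist_force: [-0.4, -1.6, -1.1]
grip_width: 0.046
finger_force: 44.0
```

```bash
python3 - <<'E'
from h import *
s=manip.sense();M=R.from_quat(s["ee_rot"]).as_matrix();print(s["t"],s["ee_pos"],M.round(4).tolist(),s["joint_positions"],s["wrist_force"],s["grip_width"],s["finger_force"])
print(M.T@(np.array([.511,.024,.194])+.075*np.array([-.9973,.0739,0])-s["ee_pos"])*1000)
E
```

```text
8.15 [0.4960088  0.29384815 0.19264274] [[0.0734, 0.9973, -0.0011], [0.9973, -0.0734, -0.0004], [-0.0005, -0.0011, -1.0]] [3.25325319e-01 2.07371637e-01 1.64775090e+00 7.14472096e-06
 1.28767451e+00 3.98834827e-01] [-0.42238472 -1.64482054 -1.12192101] 0.04586386344575768 44.01808977127075
[-267.9849029   -40.23418007   -1.18884787]
```

Request:
{"name": "play_rows", "arguments": {"series": [[0,-6,0,0],[0,-12,0,0],[-6,-12,-1,0],[-14,-10,0,0],[-20,0,0,0],[-25,0,0,0],[-25,0,0,0],[-25,0,0,0],[-25,0,0,0],[-25,0,0,0],[-25,0,0,0],[-25,0,0,0],[-22,0,0,0],[-16,0,0,0],[-10,0,0,0],[-5,0,0,0],[0,0,0,0],[0,0,0,0]]}}

```text
t: 9.95
ee_pos: [0.4367, 0.0302, 0.1943]
ee_rot: [0.732, 0.681, 0.0, -0.0]
wrist_force: [-1.1, 0.3, -1.1]
grip_width: 0.046
finger_force: 44.0
```

```bash
python3 - <<'E'
from h import *
import pickle
c=cam("side");w=cam("wrist");pickle.dump([c,w],open("3.pkl","wb"))
s=manip.sense();M=R.from_quat(s["ee_rot"]).as_matrix();print(s["t"],s["ee_pos"],s["wrist_force"],s["joint_positions"])
print(M.T@(np.array([.511,.024,.194])-s["ee_pos"])*1000)
e=s["ee_pos"]-[0,0,.0287];print("eye px",proj(c,e),"tip",proj(c,[.511-.0239,.024+.0018,.165]))
a=cv2.resize(c["img"][170:270,260:360,::-1],None,fx=4,fy=4,interpolation=cv2.INTER_CUBIC)
b=cv2.resize(w["img"][:,:,::-1],(400,250));b=cv2.copyMakeBorder(b,0,150,0,0,0)
cv2.imwrite("pics/p3.png",np.hstack([a,b]))
E
```

```text
10.05 [0.43675475 0.03021692 0.19425021] [ 0.56179165  0.87140151 -1.58456049] [-2.08453717e-01 -1.64581331e-01  2.02268351e+00  1.71840572e-04
  1.28362088e+00 -1.35980772e-01]
[-0.82095864 74.50058333  0.24210172]
eye px [[294.09338561 214.96249198]] tip [[309.55120899 212.4361202 ]]
```

View pics/p3.png

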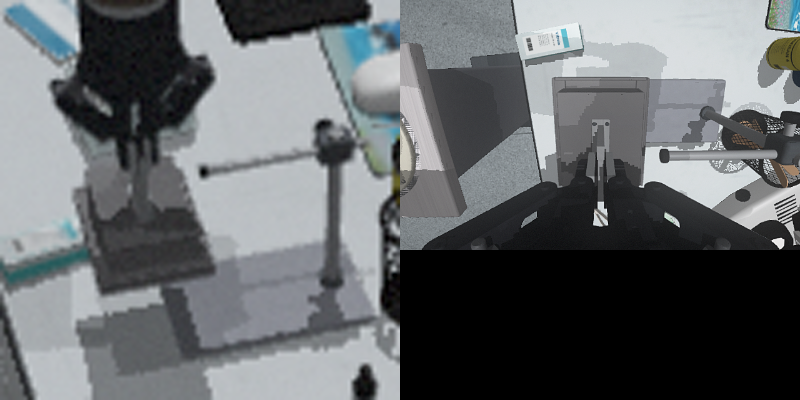

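The cover is held level in front of the peg, whose tip is at about (421,250) in the wrist picture and (311,212) in the side view. I'll check the tip numerically before inserting.

```bash
python3 - <<'E'
from h import *
import pickle
c,w=pickle.load(open("3.pkl","rb"))
u=np.array([-.9973,-(-.0739),0]);p=np.array([.511,.024,.165])
for d in (24,0,-75): print(d,proj(w,p+u*d/1000))
im=w["img"][225:275,410:520,::-1];g=cv2.cvtColor(np.ascontiguousarray(im),6)
for col in (425,440,455,470,485,500):
    print(col,w["img"][235:266,col].mean(1).astype(int).tolist())
E
```

```text
24 [[420.10538423 247.80088649]]
0 [[466.21251084 247.55847125]]
-75 [[601.58335867 246.00471818]]
425 [168, 236, 199, 47, 48, 60, 60, 63, 62, 63, 65, 63, 64, 66, 63, 62, 64, 62, 64, 64, 66, 63, 66, 63, 54, 59, 189, 227, 220, 221, 219]
440 [229, 222, 220, 219, 224, 212, 151, 97, 121, 128, 137, 139, 147, 161, 174, 166, 151, 145, 140, 134, 119, 118, 205, 226, 220, 221, 219, 220, 221, 220, 222]
455 [136, 136, 137, 135, 133, 172, 150, 101, 121, 133, 137, 141, 145, 161, 169, 160, 150, 145, 140, 131, 113, 146, 215, 221, 217, 216, 218, 216, 218, 219, 219]
470 [133, 126, 197, 228, 230, 206, 131, 108, 130, 142, 151, 159, 166, 179, 183, 175, 169, 163, 160, 151, 129, 157, 226, 221, 219, 219, 217, 218, 219, 219, 219]
485 [218, 217, 217, 219, 227, 166, 101, 114, 133, 142, 151, 158, 165, 179, 180, 173, 167, 163, 157, 147, 128, 162, 230, 220, 220, 219, 219, 218, 218, 217, 219]
500 [193, 202, 180, 179, 189, 107, 97, 121, 133, 144, 152, 159, 166, 178, 175, 170, 166, 160, 155, 143, 127, 164, 237, 234, 208, 127, 136, 136, 137, 136, 132]
```

Request:
{"name": "play_rows", "arguments": {"series": [[-0.5,4,0,0],[0,5,0,0],[0,5,0,0],[0,5,0,0],[0,5,0,0],[0,5,0,0],[0,5,0,0],[0,5,0,0],[0,5,0,0],[0,3,0,0],[0,3,0,0],[0,0,0,0]]}}

```text
t: 11.25
ee_pos: [0.4869, 0.0254, 0.1943]
ee_rot: [0.733, 0.681, 0.0, 0.0]
wrist_force: [-0.5, -0.1, -2.1]
grip_width: 0.04
finger_force: 44.0
```

Request:
{"name": "play_rows", "arguments": {"series": [[0,3,0,0],[0,5,0,0],[0,5,0,0],[0,5,0,0],[0,4,0,0],[0,2,0,0],[0,0,0,0],[0,0,0,0]]}}

```text
t: 12.05
ee_pos: [0.5105, 0.0237, 0.1942]
ee_rot: [0.733, 0.681, -0.0, -0.0]
wrist_force: [0.5, 0.0, -2.1]
grip_width: 0.046
finger_force: 44.0
```

Request:
{"name": "play_rows", "arguments": {"series": [[0,0,2,0],[0,0,2,0],[0,0,2,0],[0,0,1,0],[0,0,0.5,0],[0,0,0,0],[0,0,0,0]]}}

```text
t: 12.75
ee_pos: [0.5106, 0.0237, 0.1869]
ee_rot: [0.733, 0.681, 0.0, 0.0]
wrist_force: [0.2, 0.6, -1.3]
grip_width: 0.046
finger_force: 44.0
```

Request:
{"name": "play_rows", "arguments": {"series": [[0,0,0.5,0],[0,0,0,0],[0,0,0,0]]}}

```text
t: 13.05
ee_pos: [0.5106, 0.0237, 0.1863]
ee_rot: [0.733, 0.681, 0.0, -0.0]
wrist_force: [-0.1, 0.3, -1.1]
grip_width: 0.047
finger_force: 44.0
```

Request:
{"name": "play_rows", "arguments": {"series": [[0,0,0.5,0],[0,0,0,0],[0,0,0,0]]}}

```text
t: 13.35
ee_pos: [0.5105, 0.0237, 0.1858]
ee_rot: [0.733, 0.681, -0.0, -0.0]
wrist_force: [-0.7, 0.1, -1.6]
grip_width: 0.049
finger_force: 44.0
```

Request:
{"name": "play_rows", "arguments": {"series": [[0,0,0.5,0],[0,0,0,0],[0,0,0,0]]}}

```text
t: 13.65
ee_pos: [0.5105, 0.0237, 0.1853]
ee_rot: [0.733, 0.681, -0.0, -0.0]
wrist_force: [-0.9, -0.3, -1.2]
grip_width: 0.047
finger_force: 44.0
```

Request:
{"name": "play_rows", "arguments": {"series": [[0,0,0.6,0],[0,0,0,0],[0,0,0,0]]}}

```text
t: 13.95
ee_pos: [0.5107, 0.0237, 0.185]
ee_rot: [0.733, 0.681, 0.0, 0.0]
wrist_force: [-0.1, 0.1, 1.3]
grip_width: 0.043
finger_force: 44.4
```

Request:
{"name": "play_rows", "arguments": {"series": [[0,0,0.4,0],[0,0,0,0],[0,0,0,0]]}}

```text
t: 14.25
ee_pos: [0.5107, 0.0237, 0.1848]
ee_rot: [0.733, 0.681, 0.0, 0.0]
wrist_force: [-1.5, 0.8, 5.0]
grip_width: 0.046
finger_force: 44.9
```

Request:
{"name": "play_rows", "arguments": {"series": [[0,0,-0.3,0],[0,0,0,0],[0,0,0,0],[0,0,0,0],[0,0,0,0],[0,0,0,0]], "gripper": 30}}

```text
t: 14.85
ee_pos: [0.5105, 0.0237, 0.1845]
ee_rot: [0.733, 0.681, -0.0, -0.0]
wrist_force: [0.1, -0.7, -0.1]
grip_width: 0.351
finger_force: 0.2
```

Request:
{"name": "play_rows", "arguments": {"series": [[0,0,-3,0],[0,0,-6,0],[0,0,-10,0],[0,0,-14,0],[0,0,-20,0],[0,0,-20,0],[0,0,-20,0],[0,0,-10,0],[0,0,0,0]]}}

```text
t: 15.75
ee_pos: [0.5116, 0.0235, 0.2901]
ee_rot: [0.733, 0.681, 0.001, 0.002]
wrist_force: [0.9, 0.0, -0.4]
grip_width: 0.356
finger_force: 0.0
```

```bash
python3 - <<'E'
from h import *
import pickle
c=cam("side");w=cam("wrist");pickle.dump([c,w],open("4.pkl","wb"))
s=manip.sense();M=R.from_quat(s["ee_rot"]).as_matrix();print(s["t"],s["ee_pos"],s["wrist_force"],s["joint_positions"])
a=cv2.resize(c["img"][150:270,260:360,::-1],None,fx=4,fy=4,interpolation=cv2.INTER_CUBIC)
b=cv2.resize(w["img"][:,:,::-1],(400,250));b=cv2.copyMakeBorder(b,0,230,0,0,0)
cv2.imwrite("pics/p4.png",np.hstack([a,b]))
E
```

```text
15.85 [0.51036075 0.02373009 0.28725876] [-0.44067184 -0.42696464 -0.66710692] [-1.90410402e-01 -3.59233687e-02  1.71749398e+00 -2.40110200e-05
  1.46048829e+00 -1.16991095e-01]
```

View pics/p4.png

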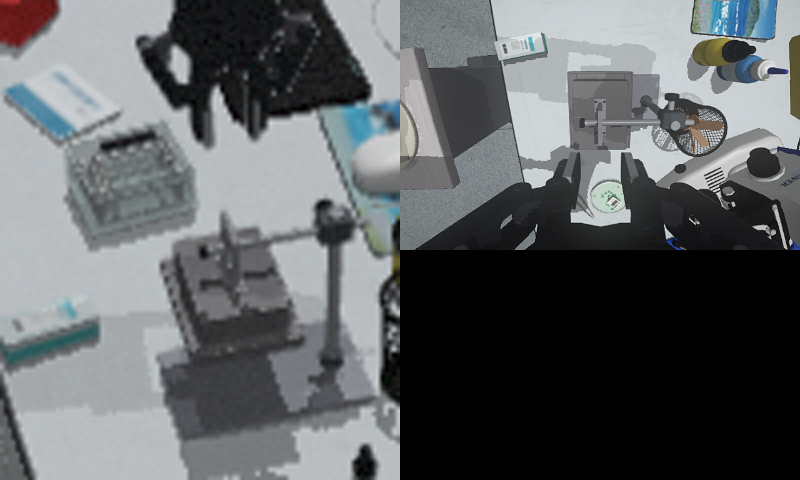

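The cover hangs on the peg in both views, and the rack's black bar at crop (125,145) shows in the open dish. Next I'll go back above the dish.

Request:
{"name": "play_rows", "arguments": {"series": [[10,0,0,0],[24,-4,0,0],[30,-5,0,0],[30,-5,0,0],[30,-5,0,0],[30,-5,0,0],[30,-5,0,0],[30,-5,0,0],[30,0,0,0],[16,0,0,0],[8,0,0,0],[0,0,0,0]], "gripper": 40}}

```text
t: 17.05
ee_pos: [0.4961, 0.2938, 0.287]
ee_rot: [0.732, 0.681, -0.001, -0.0]
wrist_force: [0.1, -1.2, -0.1]
grip_width: 0.471
finger_force: 0.0
```

Request:
{"name": "play_rows", "arguments": {"series": [[0,0,2,-6.5],[0,0,2,-6.5],[0,0,2,-6.5],[0,0,2,-6.5],[0,0,2,-6.5],[0,0,2,-6.5],[0,0,2,-6.5],[0,0,2,-6.5],[0,0,2,-6.5],[0,0,2,-6.5],[0,0,2,-6.5],[0,0,2,-6.5],[0,0,2,-6.5],[0,0,2,-6.5],[0,0,2,-6.5],[0,0,0,0],[0,0,0,0]]}}

```text
t: 18.75
ee_pos: [0.4965, 0.2926, 0.2576]
ee_rot: [-0.027, 1.0, -0.0, -0.0]
wrist_force: [0.3, -0.5, 0.6]
grip_width: 0.469
finger_force: 0.0
```

```bash
python3 - <<'E'
from h import *
import pickle
w=cam("wrist");c=cam("side");pickle.dump([c,w],open("5.pkl","wb"))
s=manip.sense();M=R.from_quat(s["ee_rot"]).as_matrix();print(s["t"],s["ee_pos"],M.round(4).tolist(),s["joint_positions"])
u=proj(w,[.4965,.2937,.0775])[0];print(u)
x0,y0=int(u[0])-80,int(u[1])-60;print(x0,y0)
a=cv2.resize(w["img"][y0:y0+120,x0:x0+160,::-1],None,fx=5,fy=5,interpolation=cv2.INTER_CUBIC)
cv2.imwrite("pics/p5.png",a)
E
```

```text
18.85 [0.49649188 0.29299393 0.25777264] [[-0.9985, -0.0549, 0.0002], [-0.0549, 0.9985, -0.0001], [-0.0002, -0.0001, -1.0]] [ 3.23700755e-01  1.53718794e-01  1.57744963e+00 -1.58400818e-04
  1.41028985e+00 -1.30202288e+00]
[322.70570148 180.44374501]
242 120
```

View pics/p5.png

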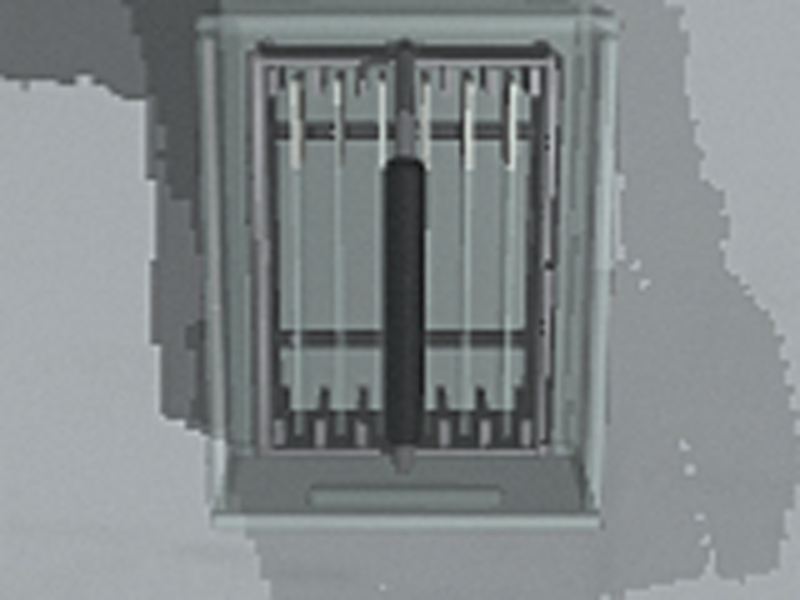

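The bar is centred at (322.5,179.8) px, against a prediction of (322.7,180.4), and is aligned with the tool. I'll descend onto it.

Request:
{"name": "play_rows", "arguments": {"series": [[0,0.6,15,0],[0,0,25,0],[0,0,25,0],[0,0,25,0],[0,0,25,0],[0,0,20,0],[0,0,15,0],[0,0,12,0],[0,0,10,0],[0,0,7,0],[0,0,4,0],[0,0,2,0],[0,0,0,0],[0,0,0,0]]}}

```text
t: 20.25
ee_pos: [0.4967, 0.2942, 0.0732]
ee_rot: [-0.029, 1.0, 0.0, 0.001]
wrist_force: [0.4, 0.9, -0.0]
grip_width: 0.469
finger_force: 0.0
```

Request:
{"name": "play_rows", "arguments": {"series": [[0,0,0,0],[0,0,0,0],[0,0,0,0],[0,0,0,0],[0,0,0,0],[0,0,0,0],[0,0,0,0],[0,0,0,0]], "gripper": 0, "newtons": 60}}

```text
t: 21.05
ee_pos: [0.4966, 0.2942, 0.073]
ee_rot: [-0.029, 1.0, 0.0, 0.0]
wrist_force: [-0.1, 0.5, 5.2]
grip_width: 0.077
finger_force: 59.5
```

Request:
{"name": "play_rows", "arguments": {"series": [[0,0,-1,0],[0,0,-1,0],[0,0,-2,0],[0,0,-3,0],[0,0,-4,0],[0,0,-4,0],[0,0,-4,0],[0,0,-4,0],[0,0,-4,0],[0,0,-4,0],[0,0,-4,0],[0,0,-3,0],[0,0,-2,0],[0,0,0,0]]}}

```text
t: 22.45
ee_pos: [0.4965, 0.2941, 0.113]
ee_rot: [-0.029, 1.0, 0.0, 0.0]
wrist_force: [0.5, -0.3, -2.1]
grip_width: 0.074
finger_force: 58.6
```

Request:
{"name": "play_rows", "arguments": {"series": [[0,0,-2,0],[0,0,-4,0],[0,0,-6,0],[0,0,-7,0],[0,0,-7,0],[0,0,-7,0],[0,0,-7,0],[0,0,-7,0],[0,0,-7,0],[0,0,-7,0],[0,0,-7,0],[0,0,-7,0],[0,0,-6,0],[0,0,-5,0],[0,0,-3,0],[0,0,-2,0],[0,0,-1,0],[0,0,0,0],[0,0,0,0],[0,0,0,0]]}}

```text
t: 24.45
ee_pos: [0.4961, 0.294, 0.2043]
ee_rot: [-0.029, 1.0, -0.0, -0.0]
wrist_force: [-0.1, 1.0, -2.4]
grip_width: 0.074
finger_force: 58.6
```

```bash
python3 - <<'E'
from h import *
import pickle
w=cam("wrist");c=cam("side");pickle.dump([c,w],open("6.pkl","wb"))
s=manip.sense();M=R.from_quat(s["ee_rot"]).as_matrix();print(s["t"],s["ee_pos"],M.round(4).tolist(),s["wrist_force"],s["ft_torque"],s["grip_width"])
# side: dish/cover unchanged? diff vs previous in dish-bottom and cover regions; dark bar at held place
p,_=pickle.load(open("4.pkl","rb"))
d=np.abs(c["img"].astype(int)-p["img"].astype(int)).mean(2)
u=proj(c,[.4965,.2937,.204])[0].round().astype(int);print("bar px",u)
for n,(a,b,e,f) in dict(cover=(205,240,300,340),dishlow=(192,212,276,312)).items(): print(n,(d[a:b,e:f]>25).mean().round(3))
g=c["img"].mean(2)[160:200,265:330].astype(int)
for r in g[::2]: print("".join(" .:-=+*#%@"[9-min(9,v//26)] for v in r))
E
```

```text
24.55 [0.49618483 0.29403681 0.20441672] [[-0.9983, -0.0574, -0.0003], [-0.0574, 0.9983, -0.0001], [0.0003, -0.0001, -1.0]] [ 0.19675225 -0.96825488 -1.97094437] [-0.00803519  0.02040484  0.00270608] 0.07567158329001193
bar px [289 156]
cover 0.046
dishlow 0.354
#*+=:::::::::::-+==-:-+*%%#*=+-=***+=:::::::=@%@%@%%%%@@@%%@%%%%@
+-:::::::::::-=+=++===-====+=++++****-:::::::+@%%@@%%%@@%%@@@%%%%
::::::::::::**+*++++=+++++++++++*+***+::::::::+@%%%@@%@@@%%%%@%%%
::::::::::::+***=*+*+++*++*****+******+-:::::::#@%@@%%%%%%%%%%@@@
::::::::--::=#*+*+++++*+***+*+*+++++*##+::::::::%@%@%@%%%%@%%%@@%
::::::::::---*##***+*+***********+++**#*:::::::::%%@@%%%%%%@@@%%@
==-::::::::::-*##******++++++====++--+**::::::::::@@%%%%@%%%@%%%%
=+==-::::::::::*###***+===----:--+*==+--:::::::::::@@%@@%%%%%%%%%
==+====-::::::::=#*=-*=:-+=++===-::::::::::::::::::+@%%%%%%%%%@@%
====+++==-::.::::=+++++*+-::::::::::::::::::::::::::+@@@%%@@@@@@@
::=+=++++++=-:::::-=+===:::::::--:-=--:::::::::::::::++%%++++=:::
:::::+===+++==:=++=::::--:-=========+=--:::::::::::::::::::::::::
:::::::===-++==-::-=================+==--::::::::::::::::::::::::
:::::::::==:=============+==========+=++----:::::::::::::::::::::
:::::::::::--=======================+++==-----:::::::::::::::::::
:::::::::::-=======================--==++=------:::::::::::::::::
:::::::::::-++=============---===========++=------:::::::::::::::
::::::::::--=++====----=====-==--=++===++++=------:---:::::::::::
:::::::-----=====-======-==+====++======+++=-----------::::::::::
::-------::-++=====+=+===================++=---------::::::::::::
```

Request:
{"name": "play_rows", "arguments": {"series": [[0,0,-0.5,0],[0,0,0,0],[0,0,0,0],[0,0,0,0],[0,0,0,0],[0,0,0,0]]}}

```text
t: 25.15
ee_pos: [0.4963, 0.2941, 0.2051]
ee_rot: [-0.029, 1.0, 0.0, -0.0]
wrist_force: [0.2, -0.3, -2.0]
grip_width: 0.077
finger_force: 58.6
```

```bash
python3 -c "
from h import *
print(job.finish_job())"
```

```text
the job is handed in; nothing more can be done
None
```

The job is handed in at about 25 s: the cover hangs by its eye on the peg, and the arm is still holding the rack with its underside about 8 cm above the dish rim; I judged level and still from arm pose and wrist force, not a final picture, and the hand-in gave no verdict.

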